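Present a shank cutter to the inspection camera

ROBOT

A 6-joint arm with a two-finger parallel gripper is mounted at the origin on a cart in front of the work surface, level with it; the furniture and walls round the work are solid. World frame = base frame: x ahead of the robot, y to its left, z up, the work surface at z = 0. Lengths are in m, angles in rad, forces in N, time in s.
With the tool pointing down it reaches from about 0.35 to 1 m from the base axis. Payload 7.1 kg.
Tool frame: the origin (TCP) lies midway between the tips of the shut fingers; the grasp point (between the pads) lies 19 mm behind it; z points along the fingers, y is the line along which they close (so a half turn about z gives the same grasp; the last joint's range is limited). The gripper opens to 85 mm and grips with 20 to 120 N. Pads are 22 mm wide; open, the fingers measure 114 mm over their backs; the gripper's body (76 mm by 85 mm) begins 54 mm behind the grasp point. The pads swing forward as they close: fully open they stand 13 mm farther back than shut.
Start: joints at [-1.204, 0.423, 1.63, -0, 1.089, -0.019], TCP at [0.235, -0.579, 0.231] pointing down, gripper open.
Joint ranges: [-3, 3], [-0.9, 2.11], [0.09, 2.58], [-1.31, 4.45], [0.11, 2.69], [-2.54, 2.54]. Speed limits (rad/s): [2.39, 2.39, 3.01, 3.14, 3.14, 3.14].

INTERFACE

Orientations are given as a unit quaternion [w, x, y, z].
In Python, from cell import arm, cams, job gives the robot as it stands.
- The arm moves only by the tool send_rows, never from a script. Its arguments are lists of equal length, an entry for each row: "xyz": the shift along the tool's x, y, z in cm, a list of three; "yaw": the turn about the tool's z in degrees; "claw": the opening, from 0 (shut) to 1 (fully open). In form: {"xyz": [[dx, dy, dz], ...], "yaw": [yaw, ...], "claw": [claw, ...]}. A call has 1 to 10 rows; each row shifts and turns the commanded pose from where the row before left it, along the tool's axes as they then stand; what a row does not reach is not made up. A row lasts 1/12 s, in which the tool goes at most 41.7 mm and 7.16 degrees, less where a joint would pass 70% of its speed; a pose out of reach is approached as far as the arm can. A call is refused whole if a number of a shift passes 4.17 or a number of a turn 7.16, either way. A call with a gripper value outside its range is refused whole. The fingers move at their own pace and stop on an object; "force" is the grip in N (left out, the last holds). Time passes only in rows, so rows that do not move let the fingers close. It gives the time, the measured TCP pose, the force, the opening and the grip force at its end, in the units of the state.
- arm.get_obs(): the state, without advancing time (a new reading comes with each control period).
- cams.camera(name): name is "scene" or "side" or "wrist"; returns the picture (420x560x3 uint8, red, green, blue); there is no depth.
- cams.calibration(name): a dict with "mtx" (3x3 intrinsics, pixels), "pose" (4x4, takes a point from camera to world coordinates); the wrist camera has in their place "tool_from_camera" (4x4, takes a point from camera to tool coordinates, whose origin is the TCP and whose axes are the flange's). Camera axes: x right, y down, z forward; pixel columns grow to the right and rows downward; lengths in m; the calibration is good to about 2 mm. A picture is of the moment at which its call begins: read the wrist's pose just before it. calibration takes no time and is no camera call.
- job.job_done(): hands the job in; it is judged then, once.
The state is a dict: "clock": time; "joints": joint angles; "dq": joint speeds; "joint_torque": joint torques, N m; "ee_pos": TCP position; "ee_rot": TCP orientation; "ft_force": force on the tool from outside, world axes, zero at the start; "ft_torque": the same for the moment, N m; "width": opening from 0.0 (shut) to 1.0 (fully open); "grip_force": force on a finger pad.
Only numpy, scipy, OpenCV 4.12 (cv2) and the standard library are available. Lean on these libraries where they do the work, as an engineer would, in place of code of your own. Each camera call takes 0.05 s, during which the arm holds its last target. There are 200 camera calls.

TASK

Pull the longest of the three steel cutters out of the rack and hold its lower (cutting) end up to the inspection camera: the end centred in front of the lens and 50 mm from the glass, the cutter in line with the leaning lens axis so that the lens looks straight at the end face. Touch the camera with neither cutter nor hand, leave the other two cutters standing in the rack, and finish while holding the cutter still there.

Things in the scene. Friction and masses are not known exactly. Their poses are not given: they have to be found in the camera images.
- long_cutter: The longest of three plain steel shank cutters standing shank up in the rack, 135 mm long, 0.15 to 0.3 kg. Origin at the centre of its flat lower end (the cutting end); z runs along its axis to the shank's top end, which is at z = 135 mm. The cutting end is 14 mm in diameter for 30 mm; from 34 mm up the shank is a smooth round of 18 mm. Rotationally symmetric. At the start it stands loosely upright, its lower 27 mm inside a bore.
- middle_cutter: Cutter of the same make and axes, 110 mm long; stays standing in the rack.
- short_cutter: Cutter of the same make and axes, 90 mm long; stays standing in the rack.
- rack: Fixed aluminium block 50 x 180 x 36 mm (x, y, z) with a low foot at each end (222 mm over all in y). Origin at the centre of its underside, 4 mm above the desk (rubber feet below). Three round blind bores in a row along its y at -60, 0 and +60 mm, 22 mm wide, 27 mm deep (floor 9 mm above the underside), one cutter in each; which cutter stands where varies.
- camera: Fixed inspection camera, about 100 mm high, on a grey base plate 170 x 90 x 10 mm with 4 mm rubber feet below. Origin on the underside of the plate (4 mm above the desk), midway across, 55 mm behind its front (-x) edge. A black barrel 42 mm thick between two cheeks leans 30 degrees from vertical towards the camera's own -x (roughly towards the robot); at its upper end is a 52 mm aluminium ring round the glass.
- lens (a point): Centre of the camera's front glass, 74 mm to +x of the camera's origin and 87 mm above the plate's underside. Its z axis is the lens axis, pointing out of the glass, up and towards the camera's -x, 30 degrees from vertical; x and y lie across the lens, y level. The cutter's lower end belongs at z = 50 mm on this axis, the cutter's z axis along this z axis.
- laser_edge (a point): Fixed obstacle: a point on the lower front edge of the laser (blue beam housing and grey head) that hangs over the desk behind the work, along y across the whole work area, from this point's x onwards away from the robot, 0.28 to 0.49 m above the desk. Keep hand and wrist on the robot's side of it. (The right half of the desk carries a flat 4 mm perforated board.)
Not all that is in view belongs to the job. What is shaped like the middle_cutter but green is not meant.

How it is judged:
On the way:
1. the long cutter is drawn clear of the rack in the fingers (height (world z) of long_cutter above 0.05 m and contact force between long_cutter and the fingers above 1 N and contact force between long_cutter and rack below 0.1 N), for 0.1 s.
At the end, for the whole second after the job is handed in: Long cutter held still in the fingers, touching neither rack nor camera: lower end 50 mm (+-12) from the glass, within 10 mm of the lens axis in x and y, cutter within 9 degrees of that axis, shank end away; the two others still stand in their bores, moved under 10 mm (z of long_cutter in the frame of lens between 0.038 and 0.062 m and x of long_cutter in the frame of lens between -0.01 and 0.01 m and y of long_cutter in the frame of lens between -0.01 and 0.01 m and angle between the z axis of long_cutter and the z axis of lens, either way round below 0.16 rad and angle between long_cutter's own z axis and vertical below 1 rad and linear speed of long_cutter below 0.02 m/s and angular speed of long_cutter below 0.15 rad/s and contact force between long_cutter and the fingers above 1 N and contact force between long_cutter and camera below 0.1 N and contact force between long_cutter and rack below 0.1 N and angle between each of middle_cutter, short_cutter's own z axis and vertical below 0.26 rad and distance of each of middle_cutter, short_cutter from where it was at the start of the episode below 0.01 m); the arm keeps its last pose, push and grip.
It fails at once if the cutter or the robot touches the camera (contact force between long_cutter and camera above 1 N or contact force between any of the arm, the fingers and camera above 3 N).
It fails at once if another cutter is pulled out or knocked over (distance of any of middle_cutter, short_cutter from where it was at the start of the episode above 0.02 m or angle between any of middle_cutter, short_cutter's own z axis and vertical above 0.5 rad).
It also fails if it takes over 48 s, if anything falls off the work surface, if the arm or the gripper's body presses on something with over 40 N, if the wrist force passes 120 N, or if a joint passes its speed limit or range.

## Working session

There is one attempt and no reset: what is moved stays moved. The work goes in short steps, Python scripts to look and compute and a tool call to move; the robot and the scene stay as the last step left them, time stands still between calls to the robot, and variables do not carry over. Pictures are saved under pics/ and viewed, at most 10 in all, crops included, and the job is handed in when it is done.

Besides the shell and the picture viewer there is one more tool, called after "Emit:" as a command line: name --pt "numbers of a row" for each row, then --argument value for the rest. send_rows: Moves the arm, as the interface text tells. Its arguments: {"type":"object","properties":{"xyz":{"type":"array","items":{"type":"array","items":{"type":"number"}}},"yaw":{"type":"array","items":{"type":"number"}},"claw":{"type":"array","items":{"type":"number"}},"force":{"type":"number"}},"required":["xyz","yaw","claw"]}

```bash
ls; mkdir -p pics; python3 - <<'E'
from cell import arm,cams,job
import cv2,numpy as np
np.set_printoptions(precision=4,suppress=True)
o=arm.get_obs();print(o['clock'],o['ee_pos'],o['ee_rot'],o['joints'])
for n in('scene','side'):
    cv2.imwrite(f'pics/{n}0.png',cams.camera(n)[:,:,::-1]);c=cams.calibration(n);print(n,c['mtx'],c['pose'])
print(cams.calibration('wrist'))
E
```

```text
pics
0.0 [ 0.235  -0.5785  0.2306] [-0.0007  0.9814  0.1917 -0.0001] [-1.204   0.4238  1.6307 -0.      1.0886 -0.019 ]
scene [[450.9623   0.     280.2571]
 [  0.     450.9623 210.7255]
 [  0.       0.       1.    ]] [[-0.4741 -0.3611  0.803  -0.3239]
 [-0.8804  0.1799 -0.4389  0.5222]
 [ 0.014  -0.915  -0.4032  0.6303]
 [ 0.      0.      0.      1.    ]]
side [[417.751    0.     283.7833]
 [  0.     417.751  203.0609]
 [  0.       0.       1.    ]] [[ 0.3167 -0.5086  0.8006 -0.1814]
 [-0.9485 -0.1795  0.2612 -0.1385]
 [ 0.0109 -0.8421 -0.5393  0.6639]
 [ 0.      0.      0.      1.    ]]
{'mtx': array([[294.4033,   0.    , 277.6628],
       [  0.    , 294.4033, 206.5717],
       [  0.    ,   0.    ,   1.    ]]), 'tool_from_camera': array([[-0.0006, -0.9471, -0.321 ,  0.0827],
       [ 1.    , -0.0005, -0.0005,  0.0009],
       [ 0.0004, -0.321 ,  0.9471, -0.1432],
       [ 0.    ,  0.    ,  0.    ,  1.    ]])}
```

View pics/scene0.png

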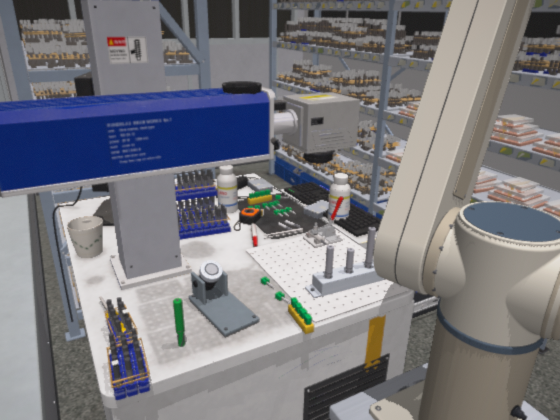

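View pics/side0.png

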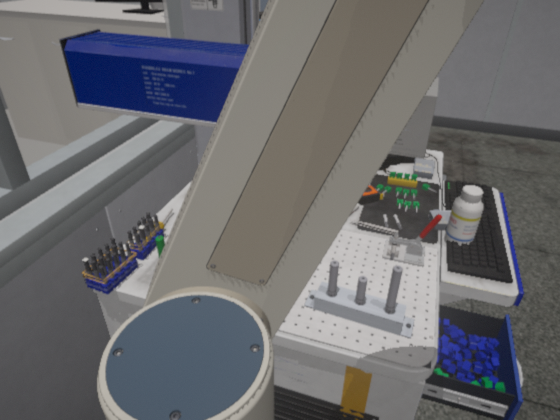

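The scene view shows three steel cutters in the rack with tops at about (329,248), (350,250) and (371,229). The green cutter at (179,322) is a decoy. In the side view the cutter tops are at about (334,263), (361,279) and (397,268), and the inspection camera in the scene view is at (211,271). The candidates are therefore those three steel tops and the green one, and the rightmost steel cutter looks longest. I'll check it in a close crop.

```bash
python3 - <<'E'
import cv2,numpy as np
s=cv2.imread('pics/scene0.png');d=cv2.imread('pics/side0.png')
z=lambda im,x,y,w,h,k:cv2.resize(im[y:y+h,x:x+w],None,fx=k,fy=k,interpolation=cv2.INTER_CUBIC)
# scene rack (300,220,100,75), side rack (300,250,120,90)->, scene camera (180,250,90,90)
a=z(s,300,220,100,75,4);b=z(d,300,255,100,75,4);c=z(s,180,253,100,75,4)
cv2.imwrite('pics/crop1.png',np.vstack([np.hstack([a,b]),np.hstack([c,np.zeros_like(c)])]))
E
```

```text
(no output)
```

View pics/crop1.png

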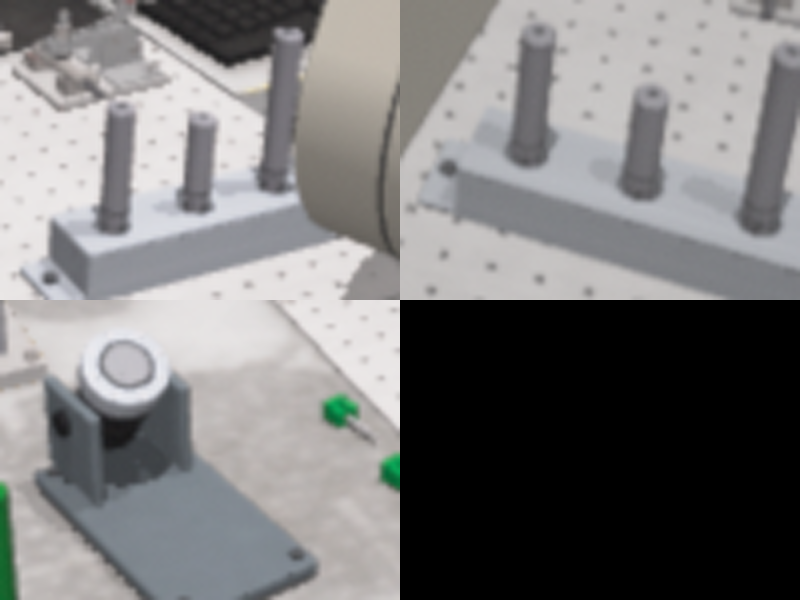

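The crop confirms it. The right-hand cutter (scene top (372,228.5), side top (397.5,268)) is clearly the longest, the left one is middle and the centre one is short. The glass centre in the scene view is at (211.8,268.8). Next I triangulate.

```bash
cat > h.py <<'E'
from cell import arm,cams,job
import cv2,numpy as np
from scipy.spatial.transform import Rotation as R
np.set_printoptions(precision=4,suppress=True)
def tool():
    o=arm.get_obs();T=np.eye(4);q=o['ee_rot'];T[:3,:3]=R.from_quat([q[1],q[2],q[3],q[0]]).as_matrix();T[:3,3]=o['ee_pos'];return T
def ray(n,p,T=None):
    c=cams.calibration(n);P=c['pose'] if n!='wrist' else T@c['tool_from_camera']
    d=P[:3,:3]@np.linalg.solve(c['mtx'],[p[0],p[1],1]);return P[:3,3],d/np.linalg.norm(d)
def tri(rs):
    A=sum(np.eye(3)-np.outer(d,d) for o,d in rs);b=sum((np.eye(3)-np.outer(d,d))@o for o,d in rs)
    x=np.linalg.solve(A,b);return x,[np.linalg.norm(np.cross(x-o,d)) for o,d in rs]
def plane(r,z):o,d=r;return o+d*(z-o[2])/d[2]
E
python3 - <<'E'
from h import *
for n,a,b in [('mid',(330,246.7),(334.5,263.5)),('short',(350.2,249.5),(363,278)),('long',(372,228.5),(397.5,268)),('longbore',(368.8,266.5),(390.7,311.3)),('midbore',(328.5,276.5),(332,294.5))]:
    print(n,*tri([ray('scene',a),ray('side',b)]))
print('lens',plane(ray('scene',(211.75,268.75)),.091))
for p in[(258.75,318.5),(189.5,297.5),(220,329)]:print(plane(ray('scene',p),.014))
E
```

```text
mid [ 0.4522 -0.039   0.119 ] [np.float64(0.0008961290344828007), np.float64(0.0008961290344828067)]
short [ 0.4501 -0.0982  0.0988] [np.float64(0.00012865729269565803), np.float64(0.0001286572926955086)]
long [ 0.4471 -0.1579  0.1445] [np.float64(0.00019384794164504414), np.float64(0.00019384794164500828)]
longbore [ 0.4468 -0.1617  0.0336] [np.float64(0.0013668800111407424), np.float64(0.0013668800111407565)]
midbore [ 0.4516 -0.0403  0.0356] [np.float64(0.001204019531345856), np.float64(0.0012040195313457649)]
lens [0.5303 0.2315 0.091 ]
[0.408  0.1719 0.014 ]
[0.5537 0.2818 0.014 ]
[0.4133 0.2604 0.014 ]
```

```bash
python3 - <<'E'
from h import *
for p in[(10,189),(130,177),(270,157),(310,160)]:print(plane(ray('scene',p),.28))
for p in[(80,105),(215,122)]:print('side',plane(ray('side',p),.28))
E
```

```text
[0.7287 0.5985 0.28  ]
[0.6955 0.3582 0.28  ]
[ 0.6951 -0.0013  0.28  ]
[ 0.6266 -0.0828  0.28  ]
side [0.6657 0.7092 0.28  ]
side [0.6797 0.3212 0.28  ]
```

Emit:
send_rows --pt "2.95 -2.57 0" --pt "2.95 -2.57 0" --pt "2.95 -2.57 0" --pt "2.95 -2.57 0" --pt "2.95 -2.57 0" --pt "2.95 -2.57 0" --pt "2.95 -2.57 0" --pt "2.95 -2.57 0" --pt "0 0 0" --pt "0 0 0" --yaw '[0,0,0,0,0,0,0,0,7,7]' --claw '[0.5,0.5,0.5,0.5,0.5,0.5,0.5,0.5,0.5,0.5]' --force 20

```text
clock: 0.93
ee_pos: [0.3772, -0.2974, 0.2312]
ee_rot: [-0.0, 0.998, 0.07, -0.0]
ft_force: [-0.0, 0.3, -0.0]
width: 0.5
grip_force: 0.0
```

```bash
python3 - <<'E'
from h import *
T=tool();np.save('T1.npy',T);w=cams.camera('wrist')[:,:,::-1];cv2.imwrite('pics/w1.png',w)
c=cams.calibration('wrist');P=np.linalg.inv(T@c['tool_from_camera'])
q=P@[.447,-.159,.1445,1];print(c['mtx']@q[:3]/q[2])
E
```

```text
[103.1344  98.92     1.    ]
```

View pics/w1.png

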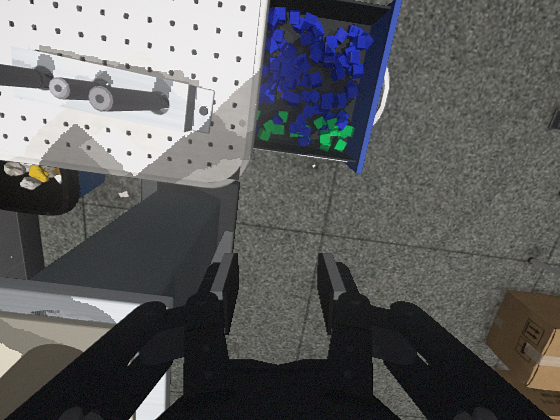

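The wrist view shows the long cutter's top at (101,98). The triangulated point projects to (103,99), so they agree. I'll move over it and then descend.

Emit:
send_rows --pt "2.2 -3.16 0" --pt "2.2 -3.16 0" --pt "2.2 -3.16 0" --pt "2.2 -3.16 0" --pt "0 0 0" --pt "0 0 2.0" --yaw '[0,0,0,0,0,0]' --claw '[0.5,0.5,0.5,0.5,0.5,0.5]'

```text
clock: 1.48
ee_pos: [0.4487, -0.1614, 0.2138]
ee_rot: [0.001, 0.997, 0.074, 0.003]
ft_force: [0.1, -1.1, -0.2]
width: 0.502
grip_force: 0.0
```

```bash
python3 - <<'E'
from h import *
T=tool();print(T);np.save('T2.npy',T)
w=cams.camera('wrist')[:,:,::-1];s=cams.camera('side')[:,:,::-1];cv2.imwrite('pics/w2.png',w);cv2.imwrite('pics/s2.png',s)
cv2.imwrite('pics/c2.png',np.hstack([cv2.resize(w,(400,300)),cv2.resize(s,(400,300))]))
E
```

```text
[[ 0.9891  0.1474  0.0057  0.4487]
 [ 0.1474 -0.9891 -0.0021 -0.1614]
 [ 0.0053  0.003  -1.      0.2138]
 [ 0.      0.      0.      1.    ]]
```

View pics/c2.png

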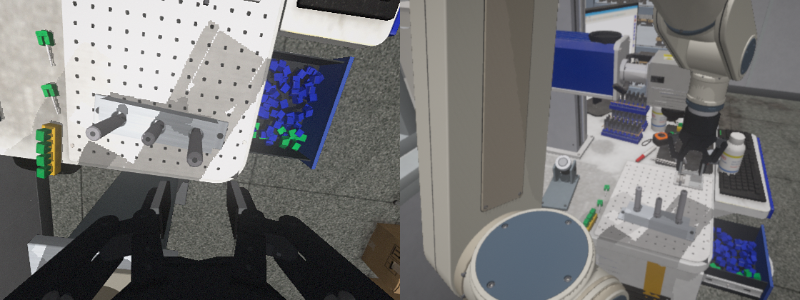

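```bash
python3 - <<'E'
from h import *
T=np.load('T2.npy')
r=ray('wrist',(272,218),T)
print('top',plane(r,.146),tri([r,ray('scene',(372,228.5)),ray('side',(397.5,268))]))
c=cams.calibration('side');q=np.linalg.inv(c['pose'])@np.append(T[:3,3],1);print(c['mtx']@q[:3]/q[2])
w=cv2.imread('pics/w2.png')[150:250,150:350];s=cv2.imread('pics/s2.png')[205:305,190:290]
cv2.imwrite('pics/c3.png',np.hstack([cv2.resize(w,(500,250)),cv2.resize(s,(250,250))]))
E
```

```text
top [ 0.4507 -0.1576  0.146 ] (array([ 0.449 , -0.1583,  0.1432]), [np.float64(0.0008353598147864784), np.float64(0.0010835384254748136), np.float64(0.0003371684119592957)])
[405.7471 238.3521   1.    ]
```

View pics/c3.png

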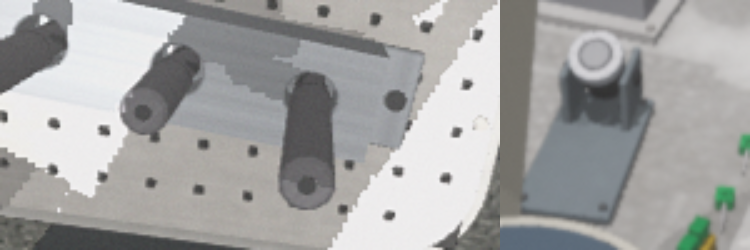

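The close crop puts the long cutter's top at wrist (272.4,223.6). In the side view the glass centre is at (228.8,225.8), with plate corners at (233.2,290.2), (250.8,246.2) and (200,284.2).

Emit:
send_rows --pt "0 -0.2 3.1" --pt "0 0 3.1" --pt "0 0 3.1" --pt "0 0 3.1" --pt "0 0 0" --pt "0 0 0" --yaw '[0,0,0,0,0,0]' --claw '[0.5,0.5,0.5,0.5,0.5,0.5]'

```text
clock: 2.08
ee_pos: [0.4443, -0.1605, 0.0867]
ee_rot: [-0.001, 0.998, 0.071, -0.002]
ft_force: [-0.7, 0.0, 0.3]
width: 0.498
grip_force: 0.0
```

```bash
python3 - <<'E'
from h import *
print('lens',tri([ray('side',(228.8,225.8)),ray('scene',(211.75,268.75))]))
for p in[(233.2,290.2),(250.8,246.2),(200,284.2)]:print(plane(ray('side',p),.014))
E
```

```text
lens (array([0.5349, 0.2302, 0.0887]), [np.float64(0.0004975435832630663), np.float64(0.00049754358326315)])
[0.414  0.1687 0.014 ]
[0.568  0.1906 0.014 ]
[0.407  0.2455 0.014 ]
```

The lens is at about (0.533, 0.231, 0.090) and the camera's yaw is about 7.5°, so the tool is already aligned with it. Now I grip.

Emit:
send_rows --pt "0.3 0 0" --pt "0 0 0" --pt "0 0 0" --pt "0 0 0" --pt "0 0 0" --pt "0 0 0" --pt "0 0 0" --pt "0 0 0" --yaw '[0,0,0,0,0,0,0,0]' --claw '[0.5,0,0,0,0,0,0,0]' --force 25

```text
clock: 2.75
ee_pos: [0.4496, -0.1597, 0.0892]
ee_rot: [0.0, 0.998, 0.071, 0.001]
ft_force: [-0.0, 4.0, 9.3]
width: 0.206
grip_force: 24.0
```

Emit:
send_rows --pt "0 0 -0.6" --pt "0 0 -0.7" --pt "0 0 -0.6" --pt "0 0 0" --yaw '[0,0,0,0]' --claw '[0,0,0,0]'

```text
clock: 3.08
ee_pos: [0.4493, -0.1602, 0.108]
ee_rot: [0.001, 0.997, 0.071, 0.001]
ft_force: [-0.3, -0.7, -2.2]
width: 0.203
grip_force: 25.2
```

```bash
python3 - <<'E'
from h import *
print(tool()[:3,3])
s=cams.camera('scene')[:,:,::-1];d=cams.camera('side')[:,:,::-1];w=cams.camera('wrist')[:,:,::-1]
cv2.imwrite('pics/s4.png',s);cv2.imwrite('pics/d4.png',d);cv2.imwrite('pics/w4.png',w)
a=cv2.resize(s[190:310,290:410],(400,400));b=cv2.resize(d[210:330,340:460],(400,400))
cv2.imwrite('pics/c4.png',np.hstack([a,b]))
E
```

```text
[ 0.4493 -0.1602  0.108 ]
```

View pics/c4.png

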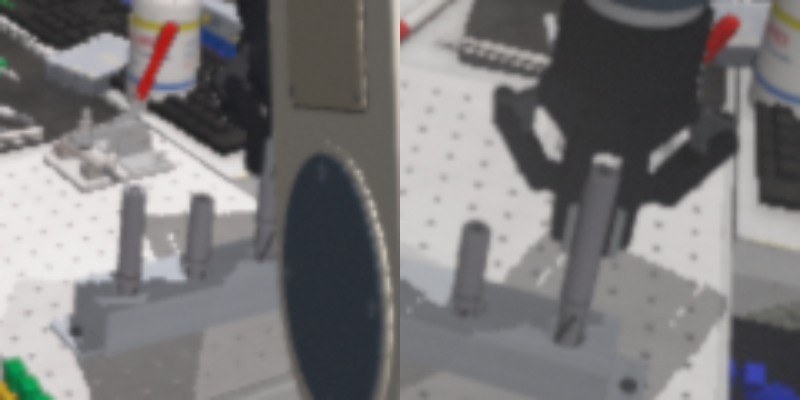

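The cutter is lifted about 19 mm. In the side half of the crop its neck shows just above the bore at (570,335), and the end is still about 8 mm in the bore. I'll now tilt it in the pads by pulling the hand back against the bore rim.

Emit:
send_rows --pt "-0.6 0 0" --pt "-0.6 0 0.05" --pt "-0.6 0 0.1" --pt "-0.6 0 0.15" --pt "0 0 0" --yaw '[0,0,0,0,0]' --claw '[0,0,0,0,0]' --force 20

```text
clock: 3.65
ee_pos: [0.4236, -0.1632, 0.1031]
ee_rot: [-0.0, 0.998, 0.07, -0.0]
ft_force: [3.7, 1.8, -2.1]
width: 0.201
grip_force: 25.2
```

Emit:
send_rows --pt "-0.6 0 0.15" --pt "-0.6 0 0.2" --pt "-0.6 0 0.2" --pt "-0.7 0 0.25" --pt "0 0 0" --yaw '[0,0,0,0,0]' --claw '[0,0,0,0,0]' --force 20

```text
clock: 4.07
ee_pos: [0.3983, -0.1667, 0.0948]
ee_rot: [-0.0, 0.998, 0.071, -0.001]
ft_force: [2.1, 0.8, 0.1]
width: 0.203
grip_force: 26.3
```

```bash
python3 - <<'E'
from h import *
print(tool()[:3,3])
s=cams.camera('scene')[:,:,::-1];d=cams.camera('side')[:,:,::-1]
cv2.imwrite('pics/s5.png',s);cv2.imwrite('pics/d5.png',d)
a=cv2.resize(s[190:310,290:410],(400,400));b=cv2.resize(d[210:330,340:460],(400,400))
cv2.imwrite('pics/c5.png',np.hstack([a,b]))
E
```

```text
[ 0.3983 -0.1667  0.0948]
```

Emit:
send_rows --pt "0 0 0" --pt "0 0 0" --pt "0 0 -0.8" --pt "0 0 -1.5" --pt "0 0 -2.5" --pt "0 0 -2.5" --pt "0 0 -2.5" --pt "0 0 -2.5" --pt "0 0 -2.0" --pt "0 0 0" --yaw '[0,0,0,0,0,0,0,0,0,0]' --claw '[0,0,0,0,0,0,0,0,0,0]' --force 100

```text
clock: 5.0
ee_pos: [0.4017, -0.1675, 0.2423]
ee_rot: [0.002, 0.997, 0.071, 0.003]
ft_force: [0.5, -0.0, -1.9]
width: 0.19
grip_force: 97.9
```

```bash
python3 - <<'E'
from h import *
T=tool();print(T[:3,3]);np.save('T6.npy',T)
s=cams.camera('scene')[:,:,::-1];d=cams.camera('side')[:,:,::-1];w=cams.camera('wrist')[:,:,::-1]
for n,i in zip('sdw',(s,d,w)):cv2.imwrite(f'pics/{n}6.png',i)
c=cams.calibration('side');q=np.linalg.inv(c['pose'])@np.append(T[:3,3],1);u,v=(c['mtx']@q[:3]/q[2])[:2].astype(int);print(u,v)
x0,y0=max(u-60,0),max(v-60,0);print(x0,y0)
cv2.imwrite('pics/c6.png',np.hstack([cv2.resize(d[y0:y0+120,x0:x0+120],(400,400)),cv2.resize(w[100:380,140:420],(400,400))]))
E
```

```text
[ 0.4017 -0.1675  0.2423]
410 241
350 181
```

View pics/c6.png

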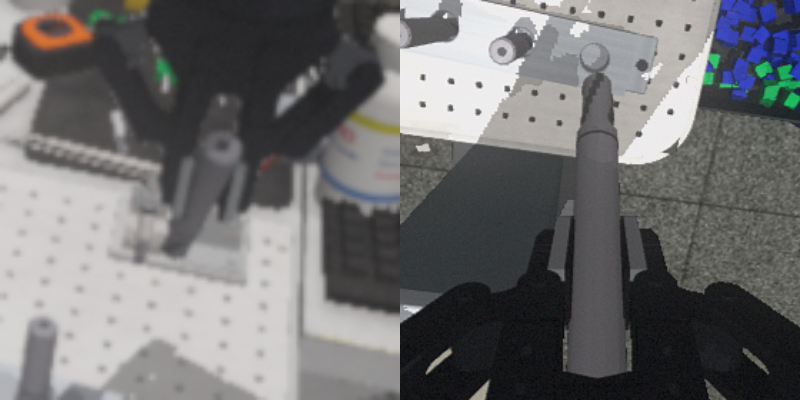

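The tilted cutter is in the grip. The top centre shows at side (416,225). In the wrist view the near edges are: end at about v=152, shoulder at about v=192, and top rim at about v=362. Next I solve tilt and grip offset from those wrist rows.

```bash
python3 - <<'E'
from h import *
from scipy.optimize import least_squares
w=cv2.imread('pics/w6.png').astype(int).sum(2)
print(list(enumerate(w[140:200,277:281].mean(1).astype(int),140)));print(list(enumerate(w[350:372,277:281].mean(1).astype(int),350)))
c=cams.calibration('wrist');M=np.linalg.inv(c['tool_from_camera'])
def row(p):q=M@np.append(p,1);k=c['mtx']@q[:3];return k[1]/k[2]
def pts(x):
    th,sg,zg=x;a=np.array([-np.sin(th),0,-np.cos(th)]);n=np.array([np.cos(th),0,-np.sin(th)]);G=np.array([0,0,zg])
    return [row(G+(s-sg)*a+r*n) for s,r in((0,.007),(.034,.009),(.135,.009))]
for obs in([152,192,362],[153.5,193,362],[150,191,361]):
    f=least_squares(lambda x:np.append(np.array(pts(x))-obs,(x[2]+.021)/.002),[.5,.095,-.021]);print(np.degrees(f.x[0]),f.x[1:],f.fun)
E
```

```text
[(140, np.int64(418)), (141, np.int64(427)), (142, np.int64(409)), (143, np.int64(402)), (144, np.int64(403)), (145, np.int64(405)), (146, np.int64(404)), (147, np.int64(370)), (148, np.int64(310)), (149, np.int64(294)), (150, np.int64(334)), (151, np.int64(236)), (152, np.int64(225)), (153, np.int64(226)), (154, np.int64(231)), (155, np.int64(227)), (156, np.int64(217)), (157, np.int64(251)), (158, np.int64(241)), (159, np.int64(245)), (160, np.int64(244)), (161, np.int64(270)), (162, np.int64(312)), (163, np.int64(317)), (164, np.int64(311)), (165, np.int64(304)), (166, np.int64(312)), (167, np.int64(323)), (168, np.int64(320)), (169, np.int64(317)), (170, np.int64(318)), (171, np.int64(316)), (172, np.int64(318)), (173, np.int64(314)), (174, np.int64(320)), (175, np.int64(316)), (176, np.int64(315)), (177, np.int64(316)), (178, np.int64(315)), (179, np.int64(314)), (180, np.int64(317)), (181, np.int64(309)), (182, np.int64(311)), (183, np.int64(310)), (184, np.int64(310)), (185, np.int64(315)), (186, np.int64(314)), (187, np.int64(318)), (188, np.int64(310)), (189, np.int64(305)),
[... 209 characters left out ...]
nt64(310))]
[(350, np.int64(260)), (351, np.int64(256)), (352, np.int64(268)), (353, np.int64(256)), (354, np.int64(261)), (355, np.int64(259)), (356, np.int64(256)), (357, np.int64(256)), (358, np.int64(261)), (359, np.int64(260)), (360, np.int64(260)), (361, np.int64(259)), (362, np.int64(263)), (363, np.int64(272)), (364, np.int64(167)), (365, np.int64(59)), (366, np.int64(54)), (367, np.int64(53)), (368, np.int64(62)), (369, np.int64(49)), (370, np.int64(45)), (371, np.int64(39))]
26.740456139401942 [ 0.0969 -0.0184] [ 4.21   -5.9209  0.9802  1.2851]
26.02970100943449 [ 0.0968 -0.0185] [ 4.1998 -5.8749  0.9559  1.228 ]
27.47246877054415 [ 0.0973 -0.0182] [ 4.4543 -6.2927  1.0607  1.4091]
```

Emit:
send_rows --pt "0.4 -1.4 0" --pt "0.7 -2.7 0.1" --pt "0.7 -2.7 0.1" --pt "0.7 -2.7 0.1" --pt "0.7 -2.7 0.1" --pt "0.7 -2.7 0.1" --pt "0.7 -2.7 0.1" --pt "0.7 -2.7 0.1" --pt "0.7 -2.7 0.1" --pt "0.7 -2.7 0.1" --yaw '[0,0,0,0,0,0,0,0,0,0]' --claw '[0,0,0,0,0,0,0,0,0,0]'

```text
clock: 5.98
ee_pos: [0.4287, 0.0983, 0.2275]
ee_rot: [0.0, 0.997, 0.071, -0.002]
ft_force: [1.0, -0.2, -2.8]
width: 0.187
grip_force: 97.9
```

Emit:
send_rows --pt "0.7 -2.7 0.1" --pt "0.7 -2.7 0.1" --pt "0.7 -2.7 0.1" --pt "0.7 -2.5 0.1" --pt "0.3 -1.2 0" --pt "0 0 0" --pt "0 0 0" --pt "0 0 0" --yaw '[0,0,0,0,0,0,0,0]' --claw '[0,0,0,0,0,0,0,0]'

```text
clock: 6.65
ee_pos: [0.4433, 0.2172, 0.2244]
ee_rot: [0.001, 0.998, 0.071, -0.001]
ft_force: [-0.2, -0.1, -1.4]
width: 0.189
grip_force: 98.0
```

```bash
python3 - <<'E'
from h import *
T=tool();print(T);np.save('T7.npy',T)
s=cams.camera('scene')[:,:,::-1];d=cams.camera('side')[:,:,::-1];w=cams.camera('wrist')[:,:,::-1]
for n,i in zip('sdw',(s,d,w)):cv2.imwrite(f'pics/{n}7.png',i)
def pr(n,X):
    c=cams.calibration(n);q=np.linalg.inv(c['pose'])@np.append(X,1);return (c['mtx']@q[:3]/q[2])[:2]
for n in('scene','side'):print(n,pr(n,T[:3,3]),pr(n,[.533,.231,.09]))
u,v=pr('scene',T[:3,3]).astype(int);x,y=u-60,v-50
u,v=pr('side',T[:3,3]).astype(int);x2,y2=u-60,v-50;print(x,y,x2,y2)
cv2.imwrite('pics/c7.png',np.hstack([cv2.resize(s[y:y+150,x:x+100],(400,600)),cv2.resize(w[90:390,180:380],(400,600))]))
E
```

```text
[[ 0.99    0.1409 -0.0021  0.4433]
 [ 0.1409 -0.99   -0.0014  0.2172]
 [-0.0023  0.0011 -1.      0.2244]
 [ 0.      0.      0.      1.    ]]
scene [230.4572 230.2118] [211.5817 268.5313]
side [211.1607 197.2797] [228.0799 225.9387]
170 180 151 147
```

View pics/c7.png

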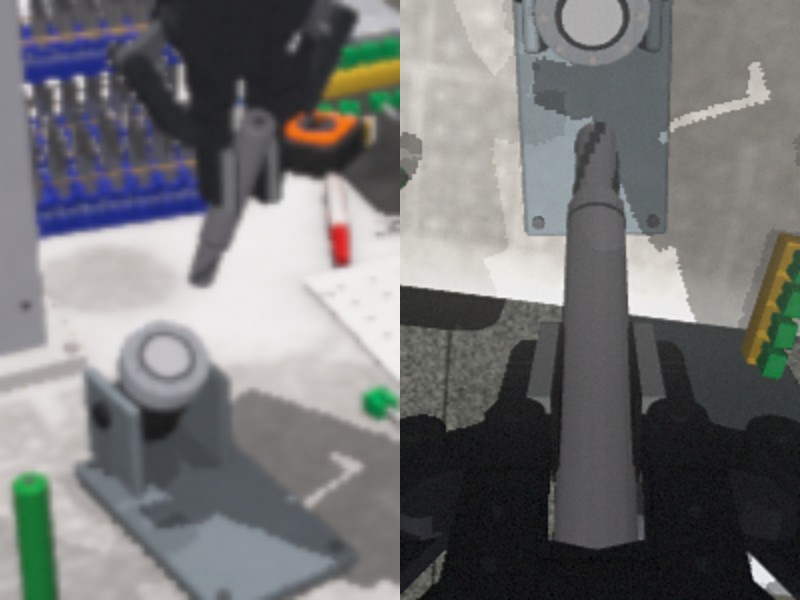

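The scene crop shows the cutter's top face centre at (235,210), its lower end centre at (220.5,249.3) and the glass at (211.5,268.8). In the wrist view the glass is at (276,97) and the plate edges are parallel to the tool, so the yaw matches. I'll now locate the end and the lens.

```bash
python3 - <<'E'
from h import *
T=np.load('T7.npy');Y=T[:3,1];O=T[:3,3]
def ip(r):o,d=r;return o+d*((O-o)@Y)/(d@Y)
t=ip(ray('scene',(235,210)));e=ip(ray('scene',(220.5,249.3)))
v=t-e;print('top',t,'end',e,'len',np.linalg.norm(v),'tilt',np.degrees(np.arctan2(-v@T[:3,0],v[2])))
L,r=tri([ray('scene',(211.6,268.8)),ray('side',(228.8,225.8)),ray('wrist',(276,97),T)]);print('lens',L,r)
u=T[:3,0].copy();u[2]=0;a=-.5*u/np.linalg.norm(u)+[0,0,.866]
tg=L+.05*a
for n,E in(('scene',e),('model27',O+T[:3,:3]@(np.array([0,0,-.019])+.097*np.array([np.sin(np.radians(27)),0,np.cos(np.radians(27))]))),('model31',O+T[:3,:3]@(np.array([0,0,-.019])+.097*np.array([np.sin(np.radians(31)),0,np.cos(np.radians(31))])))):
    print(n,E,'move cm tool',T[:3,:3].T@(tg-E)*100)
print(np.array(tg))
E
```

```text
top [0.423  0.2144 0.2765] end [0.4887 0.2236 0.1599] len 0.13419068120719427 tilt 29.73081124311608
lens [0.5336 0.2304 0.0894] [np.float64(0.0006112500315270915), np.float64(0.0010156418224599078), np.float64(0.0005869203616789346)]
scene [0.4887 0.2236 0.1599] move cm tool [ 2.0459 -0.0401  2.7122]
model27 [0.4867 0.2233 0.1568] move cm tool [ 2.2468 -0.0401  2.4108]
model31 [0.4926 0.2242 0.1601] move cm tool [ 1.6546 -0.0401  2.7391]
[0.5089 0.2269 0.1327]
```

The measured length is 134 mm and the tilt 29.7°, which is consistent with the cutter. Now the final move.

Emit:
send_rows --pt "0.3 0 0.45" --pt "0.4 0 0.55" --pt "0.4 -0.04 0.55" --pt "0.4 0 0.5" --pt "0.3 0 0.4" --pt "0.2 0 0.2" --pt "0 0 0" --pt "0 0 0" --pt "0 0 0" --pt "0 0 0" --yaw '[0,0,0,0,0,0,0,0,0,0]' --claw '[0,0,0,0,0,0,0,0,0,0]'

```text
clock: 7.63
ee_pos: [0.4638, 0.2217, 0.199]
ee_rot: [-0.0, 0.997, 0.071, 0.0]
ft_force: [-0.3, -0.8, -2.3]
width: 0.189
grip_force: 98.0
```

```bash
python3 - <<'E'
from h import *
T=tool();print(T[:3,3],arm.get_obs()['dq'])
s=cams.camera('scene')[:,:,::-1];w=cams.camera('wrist')[:,:,::-1]
cv2.imwrite('pics/s8.png',s)
cv2.imwrite('pics/c8.png',np.hstack([cv2.resize(s[185:335,165:265],(400,600)),cv2.resize(w[90:390,180:380],(400,600))]))
E
```

```text
[0.4638 0.2217 0.199 ] [-0.0001 -0.004   0.      0.0001 -0.0013  0.0009]
```

View pics/c8.png

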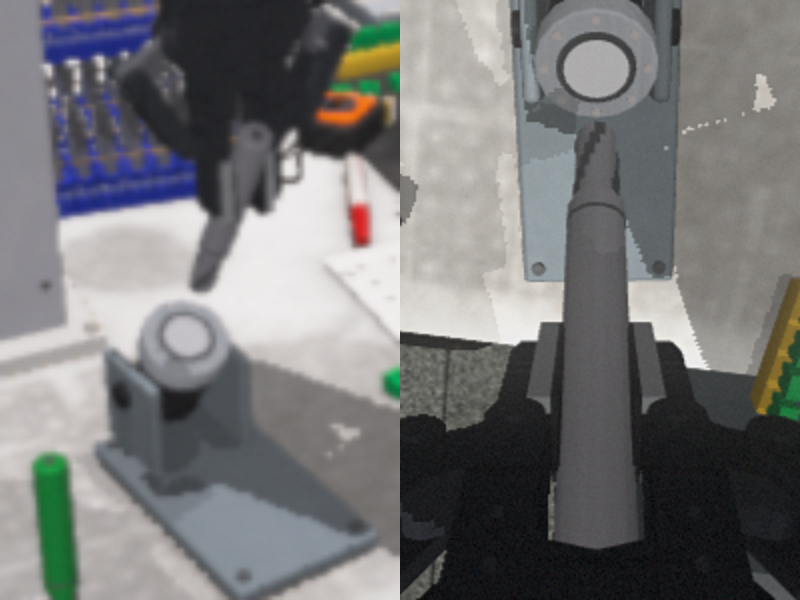

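The scene crop shows the end centre at (216,255.8), above and in line with the glass at (211.5,269). By the TCP displacement the end is within about 2 mm of the target, and everything is still, so I'm handing in.

```bash
python3 - <<'E'
from cell import job
print(job.job_done())
E
```

```text
the job is handed in; nothing more can be done
None
```

I handed the job in with the long cutter held still at about 30° in front of the lens and its cutting end about 50 mm from the glass, by my own camera measurements; no pass/fail result came back.

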